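# Portion a level scoop of grinding balls onto the balance

## Task

Portion out one level scoop of grinding balls for weighing: push the scoop along the floor of the bin, under the strike blade, until it has dug under the balls at the end wall, then draw it back under the blade so that the surplus is struck off and the pocket keeps a single full layer of four balls. Lift it out at the near end of the bin, carry it level, set it down upright on the middle of the balance and let go, with all the other balls left in the bin and the beaker left standing where it is.

Things in the scene. Friction and masses are not known exactly. Their poses are not given: they have to be found in the camera images.
- bin: Fixed aluminium trough, base 274 x 68 mm; inside 258 mm long (x -129 to +129) and 52 mm wide (y -26 to +26), flat floor 4 mm above the desk. Origin: centre of the underside, on the desk. +x points along it to the end where the balls lie; the empty entry end is at -x. Wall tops: 28 mm above the desk for x below +9, 52 mm beyond, end wall 52 mm.
- bin_blade (a point): Middle of the lower edge of the rigid steel strike blade that spans the trough, at bin x = +29, 24 to 25 mm above the trough floor (28.5 above the desk). The blade leans: its top is at bin x = +19, 49 mm above the desk. Balls on the floor, and the level-full scoop sliding on the floor, pass under it. Axes as bin.
- bin_end (a point): Middle of the foot of the end wall's inner face at the ball end (bin x = +129), on the trough floor. The scoop is fully in when its front edge is within 1 or 2 mm of this wall. Axes as bin.
- scoop_grip (a point): Centre of the upright grey grip of the loose steel scoop (about 160 g), 96 mm above the scoop's flat underside: a block 14 (scoop x) x 26 (y) x 42 mm tall on a 10 x 18 mm riser. z up, +x to the front edge. With the front edge at the bin's end wall the riser stays about 7 mm short of the strike blade, grip above it.
- scoop: The whole scoop; origin on its underside below the handle axis, axes as scoop_grip. It runs from x = -14 (foot, 43 mm wide) over a neck 8 mm wide and tall to the head, 45.5 mm wide, x = +67 to +122: rear wall 18 mm high, side walls 14 mm, and in front a ramp 14 mm long from the front edge up to a lip at x = +108, 5.5 mm high.
- scoop_pocket (a point): Centre of the pocket's floor, 88.5 mm in front of the handle axis, 2 mm above the underside; axes as scoop_grip. The pocket is 38 mm long (x) and 41.5 mm wide, with a low ridge along the middle that parts the balls two and two. Four balls fill it in one layer, tops 22 mm above the underside; more lie heaped on them.
- scoop_mid (a point): Point on the underside half-way along the scoop, 54 mm in front of the handle axis; axes as scoop_grip.
- scale: Fixed bench balance, low flat box 122 (x) x 172 (y) mm. Origin: centre of its underside on the desk; its flat top is 16 mm above. Long enough along y to carry the whole scoop.
- beaker: Loose small glass beaker with pink contents, 52 mm wide, 64 mm tall, 60 g, a bystander near the back; origin: centre of its underside.
- scoop_seat1 (a point): Place of one ball's centre in the full pocket: rear left (left = scoop +y), 80 mm in front of the handle axis, 9 mm to the side, 12 mm above the underside; a ball settles within 3 mm of it.
- scoop_seat2 (a point): Place of one ball's centre in the full pocket: rear right (left = scoop +y), 80 mm in front of the handle axis, 9 mm to the side, 12 mm above the underside; a ball settles within 3 mm of it.
- scoop_seat3 (a point): Place of one ball's centre in the full pocket: front left (left = scoop +y), 100 mm in front of the handle axis, 9 mm to the side, 12 mm above the underside; a ball settles within 3 mm of it.
- scoop_seat4 (a point): Place of one ball's centre in the full pocket: front right (left = scoop +y), 100 mm in front of the handle axis, 9 mm to the side, 12 mm above the underside; a ball settles within 3 mm of it.
- ball_1_center (a point): Centre of a smooth loose steel ball, 20 mm across, 33 g; one of seven alike that lie on the bin's floor between the blade and the end wall.
- ball_2_center (a point): Centre of a smooth loose steel ball, 20 mm across, 33 g; one of seven alike that lie on the bin's floor between the blade and the end wall.
- ball_3_center (a point): Centre of a smooth loose steel ball, 20 mm across, 33 g; one of seven alike that lie on the bin's floor between the blade and the end wall.
- ball_4_center (a point): Centre of a smooth loose steel ball, 20 mm across, 33 g; one of seven alike that lie on the bin's floor between the blade and the end wall.
- ball_5_center (a point): Centre of a smooth loose steel ball, 20 mm across, 33 g; one of seven alike that lie on the bin's floor between the blade and the end wall.
- ball_6_center (a point): Centre of a smooth loose steel ball, 20 mm across, 33 g; one of seven alike that lie on the bin's floor between the blade and the end wall.
- ball_7_center (a point): Centre of a smooth loose steel ball, 20 mm across, 33 g; one of seven alike that lie on the bin's floor between the blade and the end wall.

How it is judged:
By the outcome, as a careful person would: the job done as asked, in the order asked, and still so for the second after the job is handed in, with the robot touching nothing.
It also fails if it takes over 61 s, if anything falls off the work surface, if the arm or the gripper's body presses on something with over 40 N, if the wrist force passes 120 N, or if a joint passes its speed limit or range.

## Robot

A 6-joint arm with a two-finger parallel gripper is mounted at the origin on a cart in front of the work surface, level with it; the furniture and walls round the work are solid. World frame = base frame: x ahead of the robot, y to its left, z up, the work surface at z = 0. Lengths are in mm, angles in degrees, forces in N, time in s.
With the tool pointing down it reaches from about 350 to 725 mm from the base axis. Payload 6 kg.
Tool frame: the origin (TCP) lies between the finger pads; the fingertips stand 25 mm ahead of it and the grasp point (between the pads) lies 6 mm ahead of it; z points along the fingers, y is the line along which they close (so a half turn about z gives the same grasp; the last joint's range is limited). The gripper opens to 85 mm and grips with 20 to 120 N. Pads are 22 mm wide; open, the fingers measure 114 mm over their backs; the gripper's body (76 mm by 85 mm) begins 54 mm behind the grasp point. The pads swing forward as they close: fully open they stand 13 mm farther back than shut.
Start: joints at [93.948, 2.303, 4.859, 0, -92.561, -19.12], TCP at [157.004, 579.074, 256.261] pointing down, gripper open.
Joint ranges: [-146.85, 146.85], [-73.84, 115.35], [-62.03, 85.46], [-188.31, 113.3], [-161.28, -10.13], [-171.36, 171.36]. Speed limits (degrees/s): [147.25, 147.25, 172.46, 180, 180, 180].

## Interface

Orientations are given as [roll, pitch, yaw] about the fixed x, y, z axes, in that order (R = Rz(yaw) Ry(pitch) Rx(roll)).
In Python, from station import manip, cams, order gives the robot as it stands. The module is installed in compiled form; this text tells all that it offers.
- The arm moves only by the shell command python3 -m pendant 'ROWS' [FORCE]. ROWS is JSON, a list of rows, each a list of 3 entries, a list of its own where there are three numbers: the finger opening in cm, from 0 to 8.54, then the shift along the world's x, y, z in cm, then the turn about the world's z in degrees. A call has 1 to 12 rows; each row shifts and turns the commanded pose from where the row before left it; what a row does not reach is not made up. A row lasts 1/8 s, in which the tool goes at most 62.5 mm and 10.7 degrees, less where a joint would pass 70% of its speed; a pose out of reach is approached as far as the arm can. A call with a gripper value outside its range is refused whole. The fingers move at their own pace and stop on an object; FORCE is the grip in N (left out, the last holds). Time passes only in rows, so rows that do not move let the fingers close. It gives the time, the measured TCP pose, the force, the opening and the grip force at its end, in the units of the state.
- manip.observe(): the state, without advancing time (a new reading comes with each control period).
- cams.get_image(name): name is "side" or "top"; returns the picture (400x640x3 uint8, blue, green, red); there is no depth.
- cams.calibration(name): a dict with "vertical_fov" (degrees; the focal length in pixels is half the picture's height over the tangent of half this angle, whatever the lens; pixels are square), "cx", "cy" (the principal point, pixels), "k1" (the pictures are not rectified: a ray, as slopes to the right and down, at radius r is drawn at 1 + k1 r^2 times it, then the intrinsics apply), "extrinsics" (4x4, takes a point from world to camera coordinates). Camera axes: x right, y up, looking along -z (the intrinsics and any distortion apply to the point x, -y, -z); pixel columns grow to the right and rows downward; lengths in mm; the calibration is good to about 2 mm. A picture is of the moment at which its call begins. calibration takes no time and is no camera call.
- order.sign_off(): hands the job in; it is judged then, once.
The state is a dict: "clock": time; "joint_positions": joint angles; "dq": joint speeds; "tau": joint torques, N m; "ee_pos": TCP position; "tcp_rot": TCP orientation; "force": force on the tool from outside, world axes, zero at the start; "torque": the same for the moment, N m; "gripper_width": opening from 0.0 (shut) to 1.0 (fully open); "grasp_force": force on a finger pad.
Only numpy, scipy, OpenCV 4.12 (cv2) and the standard library are available. Lean on these libraries where they do the work, as an engineer would, in place of code of your own. Each camera call takes 0.05 s, during which the arm holds its last target. There are 200 camera calls.

## Working session

There is one attempt and no reset: what is moved stays moved. The work goes in short steps, Python scripts to look and compute and a shell command to move; the robot and the scene stay as the last step left them, time stands still between calls to the robot, and variables do not carry over. Pictures are saved under pics/ and viewed, at most 10 in all, crops included, and the job is handed in when it is done.

```bash
mkdir -p pics; cat > h.py <<'E'
import numpy as np,cv2
from station import manip,cams,order
def P(n):
    c=cams.calibration(n); f=200/np.tan(np.radians(c['vertical_fov']/2)); return c,f,np.array(c['extrinsics'])
def proj(n,X):
    c,f,E=P(n); X=np.atleast_2d(X); p=X@E[:3,:3].T+E[:3,3]
    s=np.c_[p[:,0]/-p[:,2],-p[:,1]/-p[:,2]]; r2=(s**2).sum(1,keepdims=True)
    return s*(1+c['k1']*r2)*f+[c['cx'],c['cy']]
def ray(n,uv):
    c,f,E=P(n); d=(np.atleast_2d(uv)-[c['cx'],c['cy']])/f; s=d.copy()
    for _ in range(30): s=d/(1+c['k1']*(s**2).sum(1,keepdims=True))
    R=E[:3,:3]; o=-R.T@E[:3,3]; return o,np.c_[s[:,0],-s[:,1],-np.ones(len(s))]@R
def atz(n,uv,z):
    o,D=ray(n,uv); return o+D*((z-o[2])/D[:,2])[:,None]
E
python3 - <<'E'
from h import *
for n in('top','side'):
    cv2.imwrite(f'pics/{n}0.png',cams.get_image(n)); c,f,E=P(n); print(n,f,c['k1'],-E[:3,:3].T@E[:3,3])
print(manip.observe())
E
```

```text
top 474.30023268158567 0.0169440454542496 [ 461.30036113  -86.6032085  1128.80558195]
side 476.6616850898668 -0.1478227507645804 [  176.8197712  -1001.82079472   538.21929713]
{'clock': 0.1, 'joint_positions': array([ 9.39472839e+01,  2.33643149e+00,  4.80643855e+00, -2.25479648e-02,
       -9.25617668e+01, -1.91195715e+01]), 'dq': array([-0.09150088, -0.0357914 ,  0.17376657,  0.10629243, -0.00268415,
        0.0637044 ]), 'tau': array([-5.63447684e-03, -3.69342434e+01,  3.48282552e+01,  6.95159689e+00,
       -4.50367646e-03, -3.52140120e-06]), 'ee_pos': array([156.89827601, 578.85225092, 255.35409001]), 'tcp_rot': array([ 1.79905924e+02, -8.77060091e-03, -1.51712906e+01]), 'force': array([ 0.4091646 , -0.44722911, -0.89972594]), 'torque': array([-0.00284411, -0.07933859, -0.02604583]), 'grasp_force': 0.0, 'gripper_width': 1.0001750120727757}
```

View pics/top0.png

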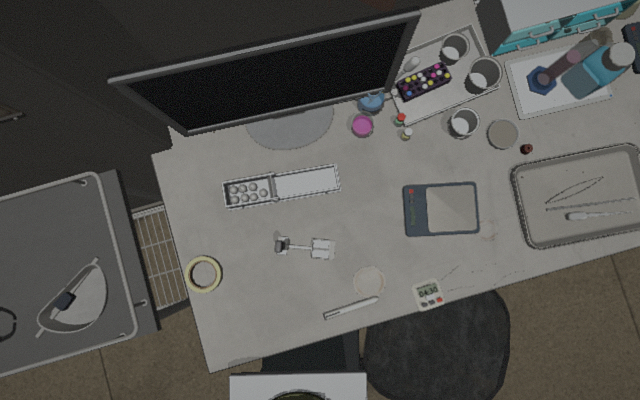

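View pics/side0.png

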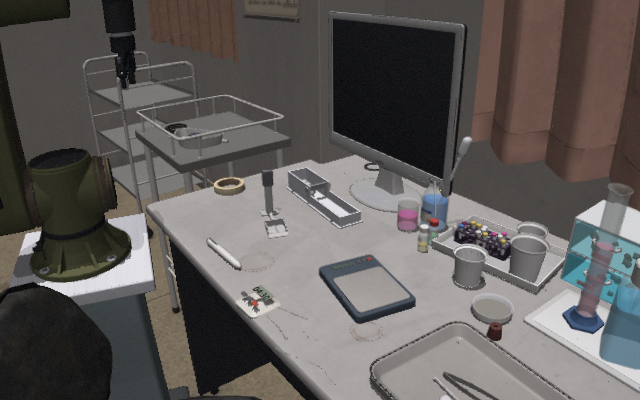

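The top view shows the bin (222–340, 165–208) with the balls at its left end, and the scoop with its handle at (282,244) and head at (322,248). The balance is at (441,209) and the beaker at (362,126). I'll take an enlarged crop next to get exact corners.

```bash
python3 - <<'E'
from h import *
i=cv2.imread('pics/top0.png')[155:265,215:345]
cv2.imwrite('pics/c1.png',cv2.resize(i,None,fx=6,fy=5.4 if 0 else 5.4,interpolation=cv2.INTER_CUBIC))
i=cv2.imread('pics/top0.png')[155:265,215:345]
cv2.imwrite('pics/c1.png',cv2.resize(i,None,fx=5,fy=5,interpolation=cv2.INTER_CUBIC))
i=cv2.imread('pics/side0.png')[155:250,245:375]
cv2.imwrite('pics/c2.png',cv2.resize(i,None,fx=6,fy=6,interpolation=cv2.INTER_CUBIC))
print(atz('top',[[222,183],[337,165],[340,191],[226,208],[405,183],[477,182],[479,234],[404,236]],16).round(0))
print(atz('top',[[282,244],[362,126]],[100]).round(0))
E
```

```text
[[ 597.  167.   16.]
 [ 633. -106.   16.]
 [ 571. -111.   16.]
 [ 538.  158.   16.]
 [ 586. -265.   16.]
 [ 584. -433.   16.]
 [ 462. -431.   16.]
 [ 462. -258.   16.]]
[[ 451.   19.  100.]
 [ 705. -162.  100.]]
```

View pics/c1.png

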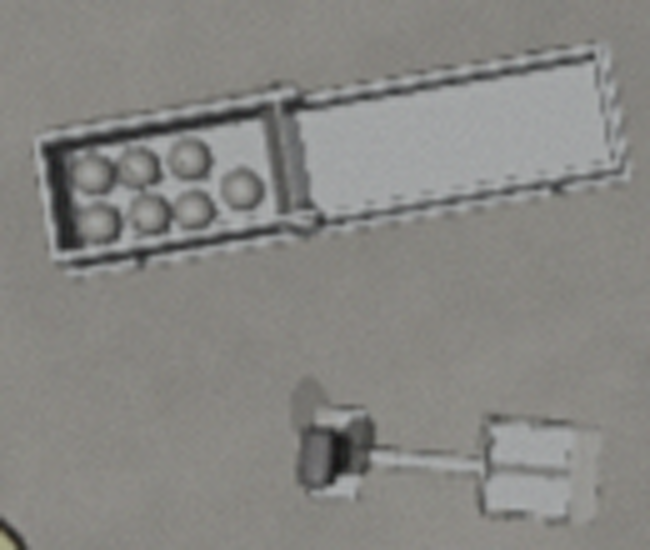

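View pics/c2.png

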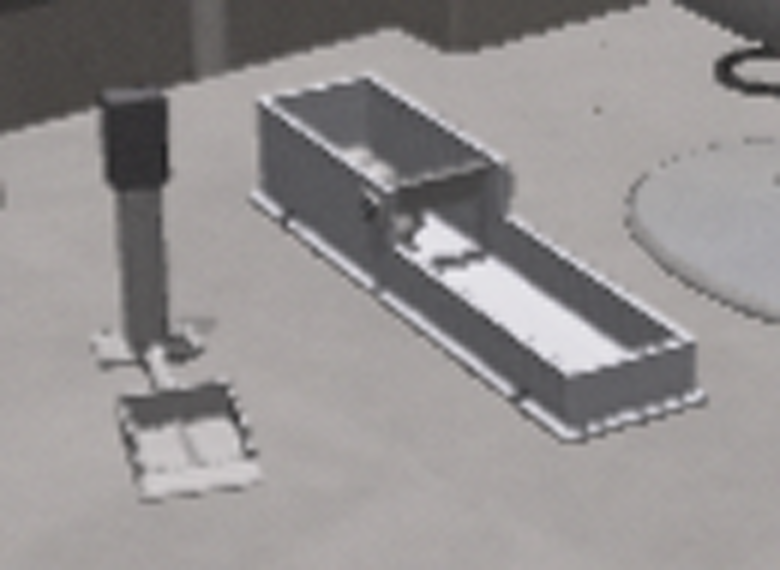

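The first crop shows seven balls in two rows left of the blade, and the scoop as described. The second gives clean corners for the bin and the scoop head. Next I'll fit poses to these corners in both views.

```bash
cat >> h.py <<'E'
from scipy.optimize import least_squares
def fit(obs,x0,z=0.,verbose=1):
    # obs: list (cam, local xyz, uv); pose x,y,yaw(deg)
    L=np.array([o[1] for o in obs],float); U=np.array([o[2] for o in obs],float)
    def res(p):
        a=np.radians(p[2]); R=np.array([[np.cos(a),-np.sin(a),0],[np.sin(a),np.cos(a),0],[0,0,1]])
        W=L@R.T+[p[0],p[1],z]
        return np.concatenate([proj(o[0],w)[0]-u for o,w,u in zip(obs,W,U)])
    s=least_squares(res,x0,loss='soft_l1')
    if verbose: print(s.x.round(2)); print(res(s.x).reshape(-1,2).round(1).tolist())
    return s.x
E
cat > f1.py <<'E'
from h import *
T=lambda u,v:((u+.5)/5-.5+215,(v+.5)/5-.5+155)
S=lambda u,v:((u+.5)/6-.5+245,(v+.5)/6-.5+155)
b=[('top',(129,-26,52),T(62,152)),('top',(129,26,52),T(77,248)),('top',(-129,-26,28),T(598,62)),('top',(-129,26,28),T(611,165)),
('top',(-137,34,0),T(628,182)),('side',(-137,34,0),S(570,440)),('side',(-137,-34,0),S(706,402)),('side',(137,34,0),S(250,198))]
s=[('top',(0,0,117),T(318,458)),('top',(67,22.75,18),T(485,416)),('top',(67,-22.75,18),T(482,513)),('top',(122,22.75,0),T(601,432)),('top',(122,-22.75,0),T(590,524)),
('side',(0,0,117),S(135,95)),('side',(122,-22.75,0),S(148,500)),('side',(122,22.75,0),S(260,480)),('side',(67,-22.75,18),S(119,398)),('side',(67,22.75,18),S(229,382))]
for o,x0 in((b,(585,28,98)),(s,(451,19,-95))):
    fit(o,x0)
    for n in('top','side'): fit([q for q in o if q[0]==n],x0)
E
python3 f1.py
```

```text
[585.44  24.39  98.32]
[[-3.6, -1.9], [-3.1, 1.2], [0.1, -1.4], [1.3, -0.2], [1.6, 0.3], [-1.1, 0.9], [0.4, 0.0], [-0.4, 0.3]]
[584.07  23.92  98.64]
[[-3.4, -1.0], [-2.8, 2.1], [0.2, -1.1], [1.6, 0.0], [1.9, 0.6]]
[587.22  26.28  98.39]
[[-0.6, 0.4], [0.8, -0.5], [-0.1, -0.1]]
[446.85  26.09 -96.66]
[[-0.3, -0.2], [0.5, 0.4], [-0.8, 0.5], [0.6, -0.7], [1.1, 0.2], [-0.4, -1.3], [-0.6, -0.1], [0.5, 0.4], [-0.1, -1.2], [0.6, -1.0]]
[447.11  26.63 -96.72]
[[-0.6, -0.3], [0.2, 0.3], [-1.0, 0.5], [0.4, -0.7], [0.9, 0.1]]
[445.95  23.28 -96.62]
[[-0.4, -0.8], [-0.6, 0.5], [0.6, 1.0], [-0.2, -0.6], [0.6, -0.5]]
```

```bash
cat > f2.py <<'E'
from h import *
exec(open('f1.py').read().split('for o,x0')[0].replace('T(62,152)','T(50,145)').replace('T(77,248)','T(67,253)'))
pb=fit(b,(585,28,98)); ps=fit(s,(447,26,-96))
def world(p,L,z=0):
    a=np.radians(p[2]); L=np.atleast_2d(np.array(L,float)); return np.c_[p[0]+L[:,0]*np.cos(a)-L[:,1]*np.sin(a),p[1]+L[:,0]*np.sin(a)+L[:,1]*np.cos(a),L[:,2]+z]
def box(x0,x1,y,z): return [(x0,-y,z),(x1,-y,z),(x1,y,z),(x0,y,z)]
if __name__=='__main__':
  def ov(n,x0,y0,w,h,k):
    im=cv2.resize(cv2.imread(f'pics/{n}0.png')[y0:y0+h,x0:x0+w],None,fx=k,fy=k,interpolation=cv2.INTER_CUBIC)
    for p,B,c in[(pb,box(-129,129,26,4),(0,255,255)),(pb,box(-129,9,26,28),(0,255,0)),(pb,box(9,129,26,52),(255,0,255)),(pb,box(-137,137,34,0),(0,0,255)),(ps,box(67,122,22.75,0),(0,255,0)),(ps,box(-7,7,13,117),(0,0,255))]:
        q=(proj(n,world(p,B))-[x0,y0]+.5)*k-.5; cv2.polylines(im,[np.int32(np.round(q))],True,c,1)
    return im
  a=ov('top',215,155,130,110,5); cv2.imwrite('pics/o1.png',a)
E
python3 f2.py
```

```text
[585.42  24.77  98.32]
[[-1.4, -0.5], [-1.3, 0.2], [-0.0, -1.4], [1.2, -0.2], [1.5, 0.3], [-1.1, 0.9], [0.3, -0.0], [-0.5, 0.2]]
[446.85  26.09 -96.66]
[[-0.3, -0.2], [0.5, 0.4], [-0.8, 0.5], [0.6, -0.7], [1.1, 0.2], [-0.4, -1.3], [-0.6, -0.1], [0.5, 0.4], [-0.1, -1.2], [0.6, -1.0]]
```

View pics/o1.png

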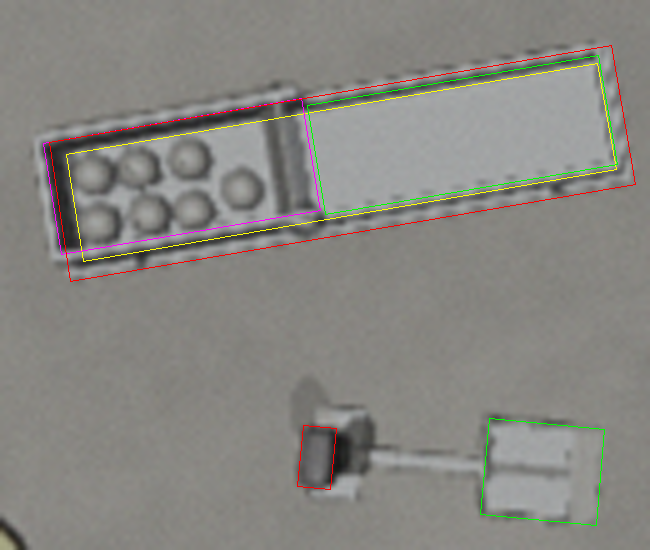

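The overlay matches to about 1 px. The bin is at about (585, 25) with yaw 98.3, and the scoop at (447, 26) with yaw -96.7. I'll move above the grip now.

```bash
python3 -m pendant '[[8.5,[2.9,-5.5,0],0.85],[8.5,[2.9,-5.5,0],0.85],[8.5,[2.9,-5.5,0],0.85],[8.5,[2.9,-5.5,0],0.85],[8.5,[2.9,-5.5,0],0.85],[8.5,[2.9,-5.5,0],0.85],[8.5,[2.9,-5.5,0],0.85],[8.5,[2.9,-5.5,0],0.85],[8.5,[2.9,-5.5,0],0.85],[8.5,[2.9,-5.8,0],0.85],[5,[0,0,0],0],[5,[0,0,0],0]]' 40
python3 -c "
from h import *;o=manip.observe();print(o['joint_positions'],o['tcp_rot'])"
```

```text
clock: 1.6
ee_pos: [445.8, 28.0, 255.8]
tcp_rot: [180.0, 0.0, -6.7]
force: [-0.1, 0.7, -1.0]
gripper_width: 0.602
grasp_force: 0.0
[ 2.96789643e+01 -2.16434994e+01 -1.62247298e+01 -1.72368104e-02
 -9.54667110e+01  5.35755176e+01] [ 1.79985342e+02  4.87642255e-02 -6.74388948e+00]
```

```bash
python3 -m pendant '[[5,[0.1,-0.2,-4],0],[5,[0,0,-4],0],[5,[0,0,-4],0],[5,[0,0,-2],0],[5,[0,0,-1.4],0],[3,[0,0,0],0],[1,[0,0,0],0],[1,[0,0,0],0],[1,[0,0,0],0],[1,[0,0,0],0]]' 40
```

```text
clock: 2.85
ee_pos: [447.7, 26.6, 103.5]
tcp_rot: [-179.9, -0.1, -6.7]
force: [-0.1, 4.5, 6.2]
gripper_width: 0.16
grasp_force: 41.8
```

```bash
python3 -m pendant '[[1,[0,0,0],0],[1,[0,0,0.5],0],[1,[0,0,1.5],0],[1,[0,0,2.5],0],[1,[0,0,3],0],[1,[0,0,1],-5],[1,[0.6,-0.5,0],-10],[1,[1,-0.8,0],-10],[1,[1,-0.8,0],-10],[1,[1,-0.8,0],-10],[1,[1,-0.8,0],-10],[1,[1,-0.8,0],-10]]' 100
python3 -m pendant '[[1,[1,-0.8,0],-10],[1,[1,-0.8,0],-10],[1,[1,-0.8,0],-10],[1,[1,-0.8,0],-10],[1,[1,-0.8,0],-10],[1,[1.4,-0.8,0],-10],[1,[1.4,-0.8,0],-10],[1,[1.4,-0.8,0],-10],[1,[1.4,-0.8,0],-10],[1,[1.2,-0.8,0],-10],[1,[0,0,0],0],[1,[0,0,0],0]]'
python3 - <<'E'
from h import *
o=manip.observe();print(o['joint_positions'])
a=cams.get_image('top');b=cams.get_image('side');cv2.imwrite('pics/top1.png',a);cv2.imwrite('pics/side1.png',b)
A=cv2.resize(a[140:230,210:370],None,fx=5,fy=5,interpolation=2)[:,:800]
B=cv2.resize(b[100:250,235:395],None,fx=5,fy=5,interpolation=2)
cv2.imwrite('pics/c3.png',A);cv2.imwrite('pics/c4.png',B[:600])
E
```

```text
clock: 4.35
ee_pos: [503.1, -19.4, 187.8]
tcp_rot: [180.0, -0.0, -72.0]
force: [-0.4, 0.1, -1.1]
gripper_width: 0.148
grasp_force: 97.4
clock: 5.85
ee_pos: [620.6, -98.8, 187.4]
tcp_rot: [180.0, -0.0, -171.5]
force: [-0.0, -0.2, -1.6]
gripper_width: 0.145
grasp_force: 97.4
[ 9.17100417e+00  6.79519359e+00  2.44683887e+00 -7.62302113e-03
 -8.56811294e+01 -9.06786125e+01]
```

View pics/c3.png

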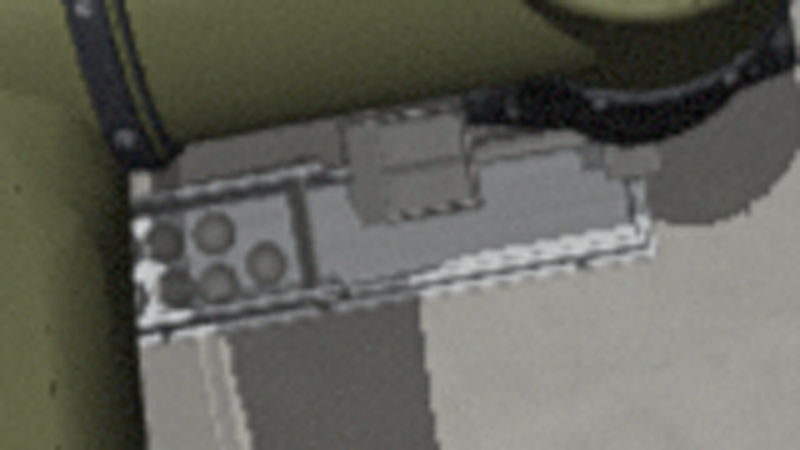

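View pics/c4.png

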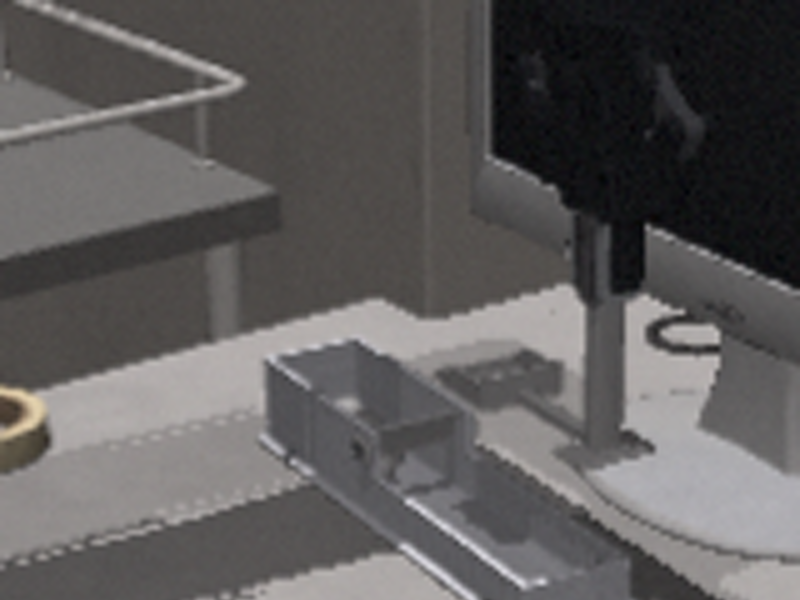

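```bash
python3 - <<'E'
from h import *
T=lambda u,v:((u+.5)/5-.5+210,(v+.5)/5-.5+140)
S=lambda u,v:((u+.5)/5-.5+235,(v+.5)/5-.5+100)
s=[('top',(67,22.75,18),T(479,206)),('top',(67,-22.75,18),T(465,112)),('top',(122,22.75,0),T(358,221)),('top',(122,-22.75,0),T(345,126))]
s2=s+[('side',(-4,0,8),S(600,444)),('side',(67,-22.75,18),S(563,360)),('side',(67,22.75,18),S(470,378))]
for o in(s,s2): fit(o,(615,-100,98),z=84)
b=[('top',(-129,-26,28),T(628,150)),('top',(-129,26,28),T(639,230)),('top',(-137,34,0),T(655,250)),('top',(9,26,28),T(345,290)),]
print('bin pred',[((proj('top',[585.4+x*np.cos(np.radians(98.3))-y*np.sin(np.radians(98.3)),24.8+x*np.sin(np.radians(98.3))+y*np.cos(np.radians(98.3)),z])[0]-[210,140]+.5)*5-.5).round(0).tolist() for x,y,z in[(-129,26,28),(-137,34,0),(9,26,28),(29,26,28.5),(129,26,52),(129,-26,52)]])
E
```

```text
[614.47 -98.91  94.88]
[[-0.3, 0.3], [0.3, -1.4], [-0.3, 1.0], [0.2, -0.2]]
[614.91 -99.11  95.24]
[[-0.1, 0.3], [0.4, -1.4], [-0.1, 1.1], [0.3, -0.0], [-0.8, -0.9], [-0.3, -0.2], [1.8, -0.3]]
bin pred [[642.0, 239.0], [660.0, 259.0], [350.0, 289.0], [308.0, 296.0], [85.0, 329.0], [68.0, 218.0]]
```

```bash
cat > f3.py <<'E'
from h import *
from scipy.ndimage import map_coordinates
from scipy.optimize import minimize
def W(p,L):
    a=np.radians(p[2]); c,s=np.cos(a),np.sin(a); return np.c_[p[0]+L[:,0]*c-L[:,1]*s,p[1]+L[:,0]*s+L[:,1]*c,L[:,2]]
def seg(a,b,n=80): t=np.linspace(0,1,n)[:,None]; return np.array(a)*(1-t)+np.array(b)*t
top=[seg((-129,26,28),(5,26,28)),seg((-129,-26,28),(5,-26,28)),seg((-129,-26,28),(-129,26,28)),
 seg((12,26,52),(129,26,52)),seg((12,-26,52),(129,-26,52)),seg((129,-26,52),(129,26,52)),
 seg((-137,34,1),(137,34,1)),seg((-137,-34,1),(0,-34,1)),seg((-137,-34,1),(-137,34,1))]
side=[seg((-137,34,1),(137,34,1)),seg((-137,-34,1),(-137,34,1)),seg((-129,-26,28),(5,-26,28)),seg((-129,-26,28),(-129,26,28)),seg((-129,26,28),(5,26,28))]
G={}
for n in('top','side'):
    g=cv2.GaussianBlur(cv2.cvtColor(cv2.imread(f'pics/{n}0.png'),6).astype(float),(0,0),1.0)
    G[n]=np.hypot(cv2.Sobel(g,6,1,0),cv2.Sobel(g,6,0,1))
def score(p,n,each=False):
    r=[map_coordinates(G[n],proj(n,W(p,L))[:,::-1].T,order=1).mean() for L in(top if n=='top' else side)]
    return r if each else -sum(r)
for views in(['top'],['side'],['top','side']):
    best=min((minimize(lambda p:sum(score(p,n) for n in views),(585+dx,25+dy,98.3+da),method='Nelder-Mead') for dx in(-3,0,3) for dy in(-4,0,4) for da in(-.5,.5)),key=lambda s:s.fun)
    print(views,best.x.round(2),round(best.fun,1),[np.round(score(best.x,n,1)).tolist() for n in views])
E
python3 f3.py
```

```text
Traceback (most recent call last):
  File "f3.py", line 19, in <module>
    best=min((minimize(lambda p:sum(score(p,n) for n in views),(585+dx,25+dy,98.3+da),method='Nelder-Mead') for dx in(-3,0,3) for dy in(-4,0,4) for da in(-.5,.5)),key=lambda s:s.fun)
  File "f3.py", line 19, in <genexpr>
    best=min((minimize(lambda p:sum(score(p,n) for n in views),(585+dx,25+dy,98.3+da),method='Nelder-Mead') for dx in(-3,0,3) for dy in(-4,0,4) for da in(-.5,.5)),key=lambda s:s.fun)
              ~~~~~~~~^^^^^^^^^^^^^^^^^^^^^^^^^^^^^^^^^^^^^^^^^^^^^^^^^^^^^^^^^^^^^^^^^^^^^^^^^^^^^^^^^^^^^
  File "f3.py", line 19, in <lambda>
    best=min((minimize(lambda p:sum(score(p,n) for n in views),(585+dx,25+dy,98.3+da),method='Nelder-Mead') for dx in(-3,0,3) for dy in(-4,0,4) for da in(-.5,.5)),key=lambda s:s.fun)
                                ~~~^^^^^^^^^^^^^^^^^^^^^^^^^^^
  File "f3.py", line 19, in <genexpr>
    best=min((minimize(lambda p:sum(score(p,n) for n in views),(585+dx,25+dy,98.3+da),method='Nelder-Mead') for dx in(-3,0,3) for dy in(-4,0,4) for da in(-.5,.5)),key=lambda s:s.fun)
                                    ~~~~~^^^^^
  File "f3.py", line 16, in score
    r=[map_coordinates(G[n],proj(n,W(p,L))[:,::-1].T,order=1).mean() for L in(top if n=='top' else side)]
                            ~~~~^^^^^^^^^^
  File "h.py", line 6, in proj
    c,f,E=P(n); X=np.atleast_2d(X); p=X@E[:3,:3].T+E[:3,3]
          ~^^^
  File "h.py", line 4, in P
    c=cams.calibration(n); f=200/np.tan(np.radians(c['vertical_fov']/2)); return c,f,np.array(c['extrinsics'])
ValueError: time passes only in moves, steps and waits
```

```bash
sed -i 's/^def P(n):/import functools\n@functools.lru_cache\ndef P(n):/' h.py; python3 f3.py; python3 -c "
from h import *;print(manip.observe()['clock'])"
```

```text
['top'] [584.57  25.14  97.42] -881.2 [[97.0, 101.0, 36.0, 91.0, 182.0, 238.0, 28.0, 71.0, 38.0]]
['side'] [588.22  18.32  94.76] -807.7 [[80.0, 57.0, 202.0, 214.0, 255.0]]
['top', 'side'] [584.21  24.94  97.2 ] -1601.3 [[85.0, 118.0, 35.0, 93.0, 178.0, 239.0, 26.0, 68.0, 36.0], [40.0, 33.0, 222.0, 165.0, 263.0]]
5.95
```

```bash
python3 - <<'E'
from h import *
T=lambda u,v:((u+.5)/5-.5+215,(v+.5)/5-.5+155)
for a,b,z in[((300,103),(598,60),28),((320,215),(610,170),28),((38,132),(285,88),52),((72,272),(628,182),0),((75,252),(290,215),52)]:
    q=atz('top',[T(*a),T(*b)],z); d=q[0]-q[1]; print(q.round(1)[:,:2].tolist(),np.degrees(np.arctan2(d[1],d[0])).round(2))
# per-line edge fit: scan perpendicular for gradient peaks
from scipy.ndimage import map_coordinates
g=cv2.GaussianBlur(cv2.cvtColor(cv2.imread('pics/top0.png'),6).astype(float),(0,0),.7)
a=np.radians(98.3);ex=np.array([np.cos(a),np.sin(a)]);ey=np.array([-ex[1],ex[0]]);c=np.array([585.4,24.8])
ys=np.arange(-38,39,2)
for z,xs in((28,[(-125,-95),(-80,-50),(-30,0)]),(52,[(25,55),(60,90),(95,125)])):
  print(z,'y:',ys.tolist())
  for x0,x1 in xs:
    print(x0,[int(np.mean([map_coordinates(g,proj('top',np.r_[c+x*ex+y*ey,z]).T[::-1],order=1)[0] for x in np.linspace(x0,x1,12)])) for y in ys])
E
```

```text
[[610.9, 40.9], [627.4, -99.1]] 96.74
[[558.0, 32.4], [575.6, -103.3]] 97.36
[[597.4, 158.5], [614.7, 44.9]] 98.66
[[536.2, 154.6], [572.5, -112.2]] 97.74
[[541.9, 142.0], [556.3, 43.5]] 98.32
28 y: [-38, -36, -34, -32, -30, -28, -26, -24, -22, -20, -18, -16, -14, -12, -10, -8, -6, -4, -2, 0, 2, 4, 6, 8, 10, 12, 14, 16, 18, 20, 22, 24, 26, 28, 30, 32, 34, 36, 38]
-125 [129, 127, 126, 131, 135, 121, 105, 118, 144, 159, 161, 161, 161, 161, 161, 161, 161, 161, 161, 161, 161, 161, 161, 161, 161, 161, 161, 161, 161, 161, 158, 154, 146, 126, 115, 121, 129, 130, 130]
-80 [130, 129, 128, 132, 136, 122, 106, 116, 143, 159, 163, 162, 162, 161, 162, 162, 162, 162, 162, 162, 162, 162, 162, 162, 162, 162, 162, 162, 162, 161, 158, 153, 146, 127, 117, 129, 137, 134, 131]
-30 [131, 130, 130, 134, 138, 125, 106, 114, 141, 158, 162, 162, 162, 162, 162, 162, 162, 162, 162, 162, 162, 162, 162, 162, 162, 162, 162, 162, 162, 161, 159, 155, 148, 130, 118, 128, 136, 133, 129]
52 y: [-38, -36, -34, -32, -30, -28, -26, -24, -22, -20, -18, -16, -14, -12, -10, -8, -6, -4, -2, 0, 2, 4, 6, 8, 10, 12, 14, 16, 18, 20, 22, 24, 26, 28, 30, 32, 34, 36, 38]
25 [132, 128, 123, 127, 137, 125, 94, 69, 76, 108, 138, 150, 151, 149, 148, 147, 146, 146, 147, 144, 138, 133, 132, 133, 132, 129, 127, 125, 125, 133, 143, 147, 147, 127, 98, 92, 117, 137, 136]
60 [134, 132, 128, 129, 137, 128, 96, 67, 73, 107, 134, 138, 132, 131, 133, 133, 131, 125, 118, 117, 127, 141, 142, 132, 125, 126, 129, 129, 126, 120, 115, 122, 135, 127, 99, 88, 113, 134, 134]
95 [134, 133, 129, 129, 137, 129, 97, 68, 66, 89, 110, 114, 110, 107, 107, 107, 106, 104, 104, 109, 119, 126, 122, 114, 111, 111, 112, 110, 107, 103, 105, 118, 136, 128, 100, 90, 112, 131, 132]
```

```bash
python3 -m pendant '[[1,[-0.6,0.5,0],-0.2],[1,[-0.6,0.5,0],0],[1,[-0.6,0.4,0],0],[1,[0,0,-2],0],[1,[0,0,-2],0],[1,[0,0,-0.8],0],[1,[0,0,0],0],[1,[0,0,0],0]]'
python3 - <<'E'
from h import *
a=cams.get_image('top');cv2.imwrite('pics/top2.png',a)
b=cams.get_image('side');cv2.imwrite('pics/side2.png',b)
A=cv2.resize(a[150:220,225:355],None,fx=6,fy=6,interpolation=2)
cv2.imwrite('pics/c5.png',A)
E
```

```text
clock: 6.95
ee_pos: [603.4, -85.0, 139.9]
tcp_rot: [-180.0, 0.0, -171.9]
force: [0.9, -0.2, -1.1]
gripper_width: 0.153
grasp_force: 97.5
```

View pics/c5.png

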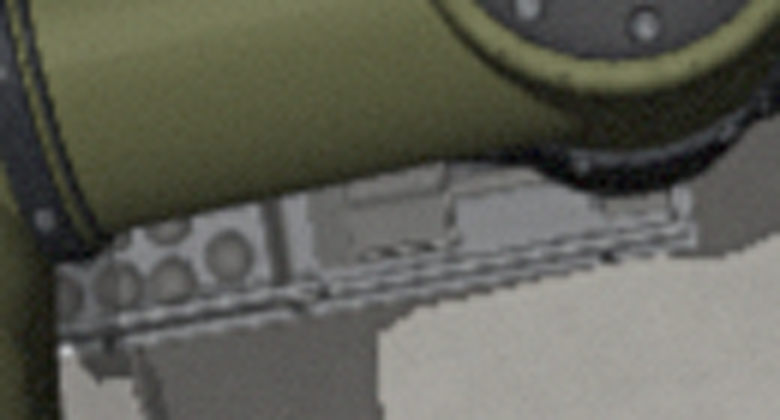

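```bash
python3 - <<'E'
from h import *
from scipy.ndimage import map_coordinates
g=cv2.GaussianBlur(cv2.cvtColor(cv2.imread('pics/top2.png'),6).astype(float),(0,0),.6)
o=manip.observe(); t=o['ee_pos']; print(t)
a=np.radians(98.3);ex=np.array([np.cos(a),np.sin(a)]);ey=np.array([-ex[1],ex[0]])
c=np.array([602.8,-84.8])
ys=np.arange(8,42,1.5)
print(ys.tolist())
for z,x0,x1 in((50,72,82),(50,82,92),(50,95,105),(36,110,120),(28,20,55),(28,72,105),(28,108,118)):
    print(z,x0,[int(np.mean([map_coordinates(g,proj('top',np.r_[c+x*ex+y*ey,z]).T[::-1],order=1)[0] for x in np.linspace(x0,x1,10)])) for y in ys])
S=lambda x,y,z,n:proj(n,np.r_[c+x*ex+y*ey,z])[0]
# rear/front head edges along x at y=12
xs=np.arange(55,135,2)
print(xs.tolist());print([int(np.mean([map_coordinates(g,proj('top',np.r_[c+x*ex+y*ey,38]).T[::-1],order=1)[0] for y in np.linspace(10,17,6)])) for x in xs])
E
```

```text
[603.39092763 -84.91136478 140.11316141]
[8.0, 9.5, 11.0, 12.5, 14.0, 15.5, 17.0, 18.5, 20.0, 21.5, 23.0, 24.5, 26.0, 27.5, 29.0, 30.5, 32.0, 33.5, 35.0, 36.5, 38.0, 39.5, 41.0]
50 72 [110, 109, 109, 109, 110, 110, 109, 104, 101, 97, 104, 109, 109, 111, 116, 116, 108, 104, 109, 113, 107, 100, 102]
50 82 [110, 110, 110, 110, 110, 108, 103, 99, 99, 99, 105, 110, 109, 108, 113, 113, 106, 101, 105, 111, 105, 96, 93]
50 95 [110, 111, 111, 111, 110, 108, 103, 97, 96, 99, 108, 115, 114, 112, 114, 113, 105, 101, 106, 112, 106, 97, 89]
36 110 [101, 101, 101, 101, 101, 101, 101, 103, 109, 115, 121, 120, 116, 115, 111, 103, 100, 106, 115, 111, 103, 94, 90]
28 20 [127, 129, 130, 129, 129, 129, 129, 130, 130, 126, 119, 113, 115, 118, 113, 104, 104, 110, 112, 112, 122, 139, 152]
28 72 [109, 109, 109, 109, 107, 102, 99, 98, 102, 109, 111, 109, 112, 115, 111, 103, 103, 110, 111, 103, 96, 96, 108]
28 108 [101, 101, 101, 101, 102, 101, 102, 104, 111, 118, 121, 118, 116, 117, 110, 103, 104, 112, 116, 108, 98, 91, 89]
[55, 57, 59, 61, 63, 65, 67, 69, 71, 73, 75, 77, 79, 81, 83, 85, 87, 89, 91, 93, 95, 97, 99, 101, 103, 105, 107, 109, 111, 113, 115, 117, 119, 121, 123, 125, 127, 129, 131, 133]
[130, 130, 130, 130, 129, 123, 111, 101, 100, 108, 112, 111, 108, 106, 106, 106, 106, 107, 108, 106, 106, 106, 107, 108, 107, 106, 104, 101, 101, 101, 101, 100, 101, 105, 114, 126, 130, 128, 117, 96]
```

```bash
python3 -m pendant '[[1,[0,0,-0.8],0],[1,[0,0,-0.4],0],[1,[0,0,-0.4],0],[1,[0,0,0],0]]'; python3 -m pendant '[[1,[0,0,-0.4],0],[1,[0,0,-0.4],0],[1,[0,0,-0.4],0],[1,[0,0,0],0]]'
```

```text
clock: 7.55
ee_pos: [602.7, -84.8, 122.7]
tcp_rot: [180.0, -0.1, -171.9]
force: [-0.3, 0.5, -1.1]
gripper_width: 0.156
grasp_force: 97.5
clock: 8.05
ee_pos: [602.7, -84.8, 110.7]
tcp_rot: [180.0, -0.1, -171.9]
force: [0.2, 0.2, -1.8]
gripper_width: 0.149
grasp_force: 97.5
```

```bash
python3 -m pendant '[[1,[0,0,-0.25],0],[1,[0,0,0],0],[1,[0,0,0],0]]'; python3 -m pendant '[[1,[0,0,-0.1],0],[1,[0,0,0],0],[1,[0,0,0],0]]'
```

```text
clock: 8.43
ee_pos: [603.0, -84.8, 108.8]
tcp_rot: [180.0, 0.0, -171.9]
force: [0.3, -0.7, -0.9]
gripper_width: 0.151
grasp_force: 97.5
clock: 8.8
ee_pos: [602.9, -84.9, 107.8]
tcp_rot: [180.0, -0.0, -171.9]
force: [0.1, -0.0, -1.0]
gripper_width: 0.15
grasp_force: 97.5
```

```bash
python3 -m pendant '[[1,[0,0,-0.1],0],[1,[0,0,0],0],[1,[0,0,0],0]]'; python3 -m pendant '[[1,[0,0,-0.05],0],[1,[0,0,0],0],[1,[0,0,0],0]]'
```

```text
clock: 9.18
ee_pos: [603.2, -84.9, 107.7]
tcp_rot: [-180.0, 0.0, -171.9]
force: [-2.3, 0.9, 5.7]
gripper_width: 0.151
grasp_force: 98.3
clock: 9.55
ee_pos: [603.2, -84.9, 107.6]
tcp_rot: [-180.0, 0.1, -171.9]
force: [-3.3, 1.3, 8.4]
gripper_width: 0.151
grasp_force: 98.9
```

```bash
python3 -m pendant '[[1,[-0.06,0.4,0.03],0.2],[1,[-0.09,0.6,0],0],[1,[-0.09,0.6,0],0],[1,[-0.08,0.6,0],0],[1,[-0.09,0.6,0],0],[1,[0,0,0],0]]'; python3 -m pendant '[[1,[-0.09,0.6,0],0],[1,[-0.09,0.6,0],0],[1,[-0.08,0.6,0],0],[1,[-0.09,0.6,0],0],[1,[0,0,0],0]]'
```

```text
clock: 10.3
ee_pos: [599.6, -56.6, 107.7]
tcp_rot: [-180.0, 0.1, -171.6]
force: [0.9, -1.3, 6.8]
gripper_width: 0.149
grasp_force: 98.6
clock: 10.92
ee_pos: [596.1, -32.8, 107.7]
tcp_rot: [-179.9, 0.1, -171.7]
force: [0.6, -1.6, 5.6]
gripper_width: 0.153
grasp_force: 98.5
```

```bash
python3 -m pendant '[[1,[-0.09,0.6,0],0],[1,[-0.09,0.6,0],0],[1,[-0.08,0.6,0],0],[1,[-0.09,0.6,0],0],[1,[0,0,0],0]]'; python3 -m pendant '[[1,[-0.09,0.6,0],0],[1,[-0.09,0.6,0],0],[1,[-0.08,0.6,0],0],[1,[-0.09,0.6,0],0],[1,[0,0,0],0]]'
```

```text
clock: 11.55
ee_pos: [592.5, -9.2, 107.7]
tcp_rot: [-179.9, 0.1, -171.7]
force: [0.6, -4.3, 5.6]
gripper_width: 0.151
grasp_force: 98.5
clock: 12.18
ee_pos: [589.2, 14.5, 107.8]
tcp_rot: [-179.9, 0.1, -171.7]
force: [1.3, -5.4, 6.5]
gripper_width: 0.152
grasp_force: 98.6
```

```bash
python3 -m pendant '[[1,[-0.06,0.4,0],0],[1,[-0.06,0.4,0],0],[1,[-0.04,0.3,0],0],[1,[0,0,0],0]]'; python3 -m pendant '[[1,[-0.03,0.2,0],0],[1,[0,0,0],0]]';python3 -m pendant '[[1,[-0.02,0.15,0],0],[1,[0,0,0],0]]'
```

```text
clock: 12.68
ee_pos: [587.7, 24.6, 108.0]
tcp_rot: [-179.8, 0.1, -171.7]
force: [1.5, -8.2, 5.6]
gripper_width: 0.151
grasp_force: 98.7
clock: 12.92
ee_pos: [587.4, 26.5, 108.1]
tcp_rot: [-179.8, 0.1, -171.7]
force: [1.7, -8.3, 5.2]
gripper_width: 0.152
grasp_force: 98.7
clock: 13.18
ee_pos: [587.2, 27.4, 108.3]
tcp_rot: [-179.7, 0.1, -171.7]
force: [2.1, -10.6, 7.0]
gripper_width: 0.152
grasp_force: 98.8
```

```bash
python3 -m pendant '[[1,[-0.02,0.15,0],0],[1,[0,0,0],0]]';python3 -m pendant '[[1,[-0.02,0.15,0],0],[1,[0,0,0],0],[1,[0,0,0],0]]'
python3 - <<'E'
from h import *
a=cams.get_image('top');b=cams.get_image('side');cv2.imwrite('pics/top3.png',a);cv2.imwrite('pics/side3.png',b)
A=cv2.resize(a[165:215,215:295],None,fx=5,fy=5,interpolation=2)
B=cv2.resize(b[160:220,275:355],None,fx=5,fy=5,interpolation=2)
cv2.imwrite('pics/c6.png',np.vstack([A,B]))
E
```

```text
clock: 13.42
ee_pos: [587.1, 28.1, 108.6]
tcp_rot: [-179.7, 0.1, -171.7]
force: [2.0, -12.7, 8.3]
gripper_width: 0.154
grasp_force: 99.1
clock: 13.8
ee_pos: [586.9, 28.7, 108.9]
tcp_rot: [-179.6, 0.1, -171.8]
force: [1.9, -15.3, 8.6]
gripper_width: 0.148
grasp_force: 99.3
```

View pics/c6.png

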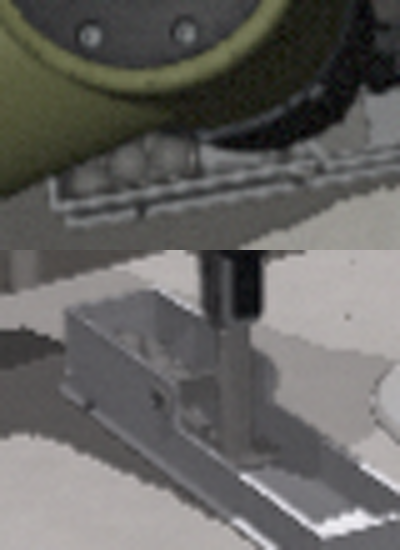

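```bash
python3 - <<'E'
from h import *
from scipy.ndimage import map_coordinates
g=cv2.GaussianBlur(cv2.cvtColor(cv2.imread('pics/top0.png'),6).astype(float),(0,0),.6)
a=np.radians(98.3);ex=np.array([np.cos(a),np.sin(a)]);ey=np.array([-ex[1],ex[0]]);c=np.array([586.8,25.0])
def pr(z,xs,y0,y1):
    print(z,[(int(x),int(np.mean([map_coordinates(g,proj('top',np.r_[c+x*ex+y*ey,z]).T[::-1],order=1)[0] for y in np.linspace(y0,y1,12)]))) for x in xs])
pr(52,range(110,146,2),-18,18); pr(4,range(106,146,2),-18,18); pr(28,range(-145,-115,2),-18,18); pr(4,range(-145,-115,2),-18,18)
pr(49,range(5,36,2),-18,18);pr(28.5,range(5,50,2),-18,18)
E
```

```text
52 [(110, 133), (112, 136), (114, 133), (116, 124), (118, 106), (120, 83), (122, 59), (124, 47), (126, 49), (128, 72), (130, 114), (132, 145), (134, 140), (136, 131), (138, 130), (140, 130), (142, 130), (144, 129)]
4 [(106, 132), (108, 119), (110, 107), (112, 109), (114, 117), (116, 127), (118, 134), (120, 137), (122, 136), (124, 132), (126, 120), (128, 99), (130, 76), (132, 55), (134, 47), (136, 51), (138, 75), (140, 115), (142, 144), (144, 139)]
28 [(-145, 129), (-143, 129), (-141, 129), (-139, 128), (-137, 128), (-135, 132), (-133, 141), (-131, 143), (-129, 143), (-127, 140), (-125, 153), (-123, 161), (-121, 162), (-119, 162), (-117, 162)]
4 [(-145, 129), (-143, 129), (-141, 129), (-139, 128), (-137, 130), (-135, 136), (-133, 143), (-131, 144), (-129, 141), (-127, 144), (-125, 157), (-123, 162), (-121, 162), (-119, 162), (-117, 162)]
49 [(5, 160), (7, 160), (9, 157), (11, 145), (13, 122), (15, 109), (17, 109), (19, 114), (21, 113), (23, 99), (25, 93), (27, 106), (29, 132), (31, 151), (33, 150), (35, 142)]
28.5 [(5, 162), (7, 162), (9, 162), (11, 159), (13, 146), (15, 122), (17, 110), (19, 110), (21, 115), (23, 114), (25, 100), (27, 93), (29, 104), (31, 130), (33, 152), (35, 153), (37, 144), (39, 137), (41, 138), (43, 140), (45, 144), (47, 147), (49, 147)]
```

```bash
python3 -m pendant '[[1,[0.13,-0.9,-0.03],0],[1,[0.04,-0.3,0],0],[1,[0,0,0],0]]';python3 -m pendant '[[1,[-0.17,1.2,0],0],[1,[0,0,0],0],[1,[0,0,0],0]]'
```

```text
clock: 14.28
ee_pos: [588.6, 22.6, 107.7]
tcp_rot: [179.8, 0.2, -171.6]
force: [-0.6, 4.7, 8.3]
gripper_width: 0.149
grasp_force: 99.5
clock: 14.65
ee_pos: [587.2, 28.9, 108.8]
tcp_rot: [-179.6, 0.1, -171.7]
force: [3.9, -15.8, 8.1]
gripper_width: 0.15
grasp_force: 100.1
```

```bash
python3 -m pendant '[[1,[-0.03,0.2,0],1],[1,[0,0,0],-2],[1,[0,0,0],2],[1,[-0.02,0.1,0],-2],[1,[0,0,0],2],[1,[0,0,0],-1],[1,[0,0,0],0]]'
```

```text
clock: 15.52
ee_pos: [586.6, 30.3, 109.2]
tcp_rot: [-179.5, 0.1, -171.8]
force: [3.6, -20.7, 10.0]
gripper_width: 0.152
grasp_force: 100.1
```

```bash
python3 - <<'E'
from h import *
a=cams.get_image('top');b=cams.get_image('side');cv2.imwrite('pics/top4.png',a);cv2.imwrite('pics/side4.png',b)
# gray ascii along profile: which balls seen along x at several y, z=24 & 40
from scipy.ndimage import map_coordinates
g=cv2.GaussianBlur(cv2.cvtColor(b,6).astype(float),(0,0),.5)
a=np.radians(98.3);ex=np.array([np.cos(a),np.sin(a)]);ey=np.array([-ex[1],ex[0]]);c=np.array([586.8,25.0])
print([proj('side',np.r_[c+x*ex+y*ey,z])[0].round(0).tolist() for x,y,z in((129,-26,52),(129,26,52),(19,26,52),(19,-26,52),(7,0,60))])
E
```

```text
[[306.0, 167.0], [289.0, 171.0], [309.0, 184.0], [326.0, 180.0], [320.0, 181.0]]
```

```bash
python3 -m pendant '[[1,[0,0,-0.15],0],[1,[0,0,-0.15],1],[1,[0,0,0],-2],[1,[0,0,0],2],[1,[-0.01,0.1,0],-2],[1,[0,0,0],1],[1,[0,0,0],0]]'
```

```text
clock: 16.5
ee_pos: [587.2, 30.3, 108.8]
tcp_rot: [-179.4, 0.2, -171.8]
force: [0.2, -26.0, 18.4]
gripper_width: 0.148
grasp_force: 101.5
```

```bash
python3 -m pendant '[[1,[0.09,-0.6,0.2],0],[1,[0.06,-0.4,0.05],0],[1,[0.06,-0.4,0],0],[1,[0.06,-0.4,0],0],[1,[0.06,-0.4,0],0],[1,[0.06,-0.4,0],0],[1,[0,0,0],0]]'
```

```text
clock: 17.38
ee_pos: [590.7, 13.0, 107.7]
tcp_rot: [179.8, 0.3, -171.6]
force: [0.6, 6.1, 8.8]
gripper_width: 0.149
grasp_force: 100.3
```

```bash
python3 -m pendant '[[1,[0.06,-0.4,0],0],[1,[0.06,-0.4,0],0],[1,[0.06,-0.4,0],0],[1,[0.05,-0.4,0],0],[1,[0.06,-0.4,0],0],[1,[0.06,-0.4,0],0],[1,[0,0,0],0]]';python3 -m pendant '[[1,[0.06,-0.4,0],0],[1,[0.06,-0.4,0],0],[1,[0.06,-0.4,0],0],[1,[0.05,-0.4,0],0],[1,[0.06,-0.4,0],0],[1,[0,0,0],0]]'
```

```text
clock: 18.25
ee_pos: [594.3, -11.2, 107.7]
tcp_rot: [179.8, 0.3, -171.6]
force: [0.6, 5.3, 9.2]
gripper_width: 0.15
grasp_force: 100.4
clock: 19.0
ee_pos: [597.2, -31.2, 107.7]
tcp_rot: [179.8, 0.3, -171.6]
force: [0.7, 4.3, 8.5]
gripper_width: 0.154
grasp_force: 100.4
```

```bash
python3 -m pendant '[[1,[0.06,-0.4,0],0],[1,[0.06,-0.4,0],0],[1,[0.06,-0.4,0],0],[1,[0.05,-0.4,0],0],[1,[0.06,-0.4,0],0],[1,[0.06,-0.4,0],0],[1,[0,0,0],0]]';python3 -m pendant '[[1,[0.06,-0.4,0],0],[1,[0.06,-0.4,0],0],[1,[0.06,-0.4,0],0],[1,[0.05,-0.4,0],0],[1,[0.06,-0.4,0],0],[1,[0.06,-0.4,0],0],[1,[0.03,-0.2,0],0],[1,[0,0,0],0],[1,[0,0,0],0]]'
python3 - <<'E'
from h import *
a=cams.get_image('top');b=cams.get_image('side');cv2.imwrite('pics/top5.png',a);cv2.imwrite('pics/side5.png',b)
A=cv2.resize(a[160:220,218:348],None,fx=6,fy=5,interpolation=2)
B=cv2.resize(b[160:235,280:370],None,fx=4,fy=4,interpolation=2)
B=np.pad(B,((0,0),(0,A.shape[1]-B.shape[1]),(0,0)))[:300]
cv2.imwrite('pics/c7.png',np.vstack([A,B]))
E
```

```text
clock: 19.88
ee_pos: [600.8, -55.3, 107.7]
tcp_rot: [179.9, 0.3, -171.6]
force: [1.1, 5.1, 9.1]
gripper_width: 0.15
grasp_force: 100.4
clock: 21.0
ee_pos: [604.6, -81.0, 107.7]
tcp_rot: [179.9, 0.3, -171.6]
force: [-0.1, 5.9, 9.3]
gripper_width: 0.153
grasp_force: 100.4
```

```bash
python3 -m pendant '[[1,[0,0,0.2],0],[1,[0,0,0.4],0],[1,[0,0,0.8],0],[1,[0,0,1],0],[1,[0,0,1],0],[1,[0,0,1],0],[1,[0,0,1],0],[1,[0,0,1],0],[1,[0,0,0.8],0],[1,[0,0,0.4],0],[1,[0,0,0],0]]';python3 -m pendant '[[1,[0.3,-0.3,0],0],[1,[0.5,-0.4,0],0],[1,[0.5,-0.4,0],0],[1,[0.3,-0.3,0],0],[1,[0,0,0],0],[1,[0,0,0],0]]'
python3 - <<'E'
from h import *
a=cams.get_image('top');b=cams.get_image('side');cv2.imwrite('pics/top5.png',a);cv2.imwrite('pics/side5.png',b)
A=cv2.resize(a[150:215,215:345],None,fx=6,fy=5,interpolation=2)
B=cv2.resize(b[140:209,280:390],None,fx=4,fy=4,interpolation=2)
B=np.pad(B,((0,0),(0,A.shape[1]-B.shape[1]),(0,0)))[:275]
cv2.imwrite('pics/c7.png',np.vstack([A,B]))
E
```

```text
clock: 22.48
ee_pos: [602.9, -83.3, 182.0]
tcp_rot: [180.0, 0.0, -171.7]
force: [0.0, -0.9, -3.5]
gripper_width: 0.149
grasp_force: 98.6
clock: 23.22
ee_pos: [618.8, -97.3, 181.7]
tcp_rot: [180.0, -0.0, -171.7]
force: [-0.2, -0.2, -2.8]
gripper_width: 0.151
grasp_force: 98.6
```

View pics/c7.png

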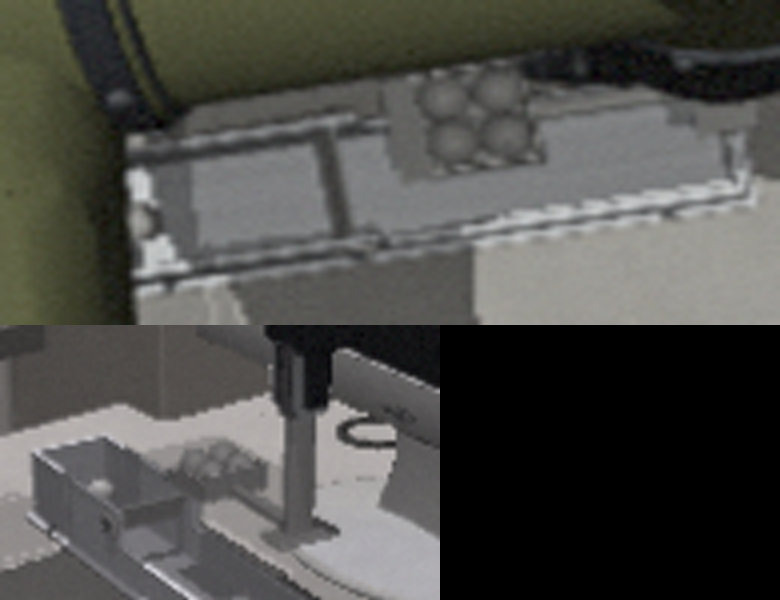

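The picture shows exactly four balls seated in one layer in the pocket, at (440–505, 90–140), with none stacked on top. One of the others is visible in the bin at (143,222), and the arm hides the rest. Next I'll carry the scoop level to the balance.

```bash
python3 -m pendant '[[1,[-0.15,-0.48,0],0],[1,[-0.3,-0.95,0],0],[1,[-0.45,-1.43,0],-0.3],[1,[-0.6,-1.9,0],-1],[1,[-0.75,-2.4,0],-1],[1,[-0.75,-2.4,0],-1],[1,[-0.75,-2.4,0],-1],[1,[-0.75,-2.4,0],-1],[1,[-0.75,-2.4,0],-1],[1,[-0.75,-2.4,0],-1],[1,[-0.75,-2.4,0],-1],[1,[-0.75,-2.4,0],0]]';python3 -m pendant '[[1,[-0.65,-2.1,0],0],[1,[-0.55,-1.7,0],0],[1,[-0.4,-1.2,0],0],[1,[-0.25,-0.8,0],0],[1,[-0.15,-0.5,0],0],[1,[0,0,0],0],[1,[0,0,0],0]]'
python3 - <<'E'
from h import *
from scipy.ndimage import map_coordinates
o=manip.observe(); print(o['ee_pos'],o['tcp_rot'],o['joint_positions'])
a=cv2.imread('pics/top0.png'); g=cv2.GaussianBlur(cv2.cvtColor(a,6).astype(float),(0,0),.6)
S=lambda x,y:map_coordinates(g,proj('top',[x,y,16]).T[::-1],order=1)[0]
for y in(-400,-347,-300): print(y,[int(S(x,y)) for x in range(452,472,2)],[int(S(x,y)) for x in range(576,598,2)])
for x in(480,523,565): print(x,[int(S(x,y)) for y in range(-446,-422,2)],[int(S(x,y)) for y in range(-270,-248,2)])
E
```

```text
clock: 24.82
ee_pos: [542.8, -338.8, 181.8]
tcp_rot: [-180.0, 0.0, 179.9]
force: [-0.5, 0.7, -3.1]
gripper_width: 0.153
grasp_force: 98.6
clock: 25.7
ee_pos: [524.1, -399.6, 181.8]
tcp_rot: [180.0, 0.0, -179.9]
force: [-0.4, -0.6, -3.0]
gripper_width: 0.153
grasp_force: 98.5
[ 524.08523754 -399.55399192  181.7996995 ] [ 1.79992871e+02  4.53821721e-03 -1.79941846e+02] [-1.99778302e+01  1.14332331e+01  7.04014680e+00 -8.27651326e-03
 -8.56050926e+01 -6.99633819e+01]
-400 [136, 137, 137, 137, 135, 119, 91, 69, 68, 77] [113, 97, 74, 67, 79, 101, 121, 132, 134, 133, 132]
-347 [137, 137, 136, 135, 128, 107, 74, 68, 75, 93] [88, 71, 66, 77, 102, 131, 137, 136, 135, 134, 134]
-300 [136, 136, 136, 133, 116, 90, 73, 70, 72, 72] [68, 69, 73, 94, 118, 132, 135, 134, 132, 132, 133]
480 [138, 137, 136, 135, 135, 129, 113, 88, 69, 74, 95, 114] [69, 70, 68, 63, 62, 77, 107, 129, 134, 135, 134]
523 [133, 134, 134, 133, 133, 132, 127, 107, 80, 73, 89, 110] [70, 70, 70, 67, 59, 56, 87, 120, 135, 138, 137]
565 [133, 133, 133, 134, 135, 135, 131, 117, 93, 76, 76, 92] [74, 72, 72, 72, 64, 57, 67, 94, 123, 135, 136]
```

```bash
python3 -m pendant '[[1,[0,0,-0.4],1],[1,[0,0,-0.9],0],[1,[0,0,-1.2],0],[1,[0,0,-1.2],0],[1,[0,0,-1],0],[1,[0,0,-0.6],0],[1,[0,0,-0.3],0],[1,[0,0,-0.2],0],[1,[0,0,0],0],[1,[0,0,0],0]]';python3 -m pendant '[[1,[0,0,-0.15],0],[1,[0,0,-0.1],0],[1,[0,0,0],0],[1,[0,0,0],0]]'
```

```text
clock: 26.95
ee_pos: [524.0, -400.0, 124.1]
tcp_rot: [-180.0, 0.0, -179.0]
force: [0.1, 0.1, -2.6]
gripper_width: 0.154
grasp_force: 98.6
clock: 27.45
ee_pos: [523.9, -399.9, 121.3]
tcp_rot: [180.0, -0.0, -179.0]
force: [-0.1, 0.2, -2.2]
gripper_width: 0.153
grasp_force: 98.6
```

```bash
python3 -m pendant '[[1,[0,0,-0.1],0],[1,[0,0,0],0],[1,[0,0,0],0]]';python3 -m pendant '[[1,[0,0,-0.07],0],[1,[0,0,0],0],[1,[0,0,0],0]]'
```

```text
clock: 27.82
ee_pos: [523.8, -399.9, 120.3]
tcp_rot: [180.0, -0.0, -179.0]
force: [0.7, 0.3, -2.6]
gripper_width: 0.155
grasp_force: 98.6
clock: 28.2
ee_pos: [523.9, -399.9, 119.6]
tcp_rot: [180.0, -0.0, -179.0]
force: [-0.2, -0.3, -2.5]
gripper_width: 0.147
grasp_force: 98.6
```

```bash
python3 -m pendant '[[1,[0,0,-0.06],0],[1,[0,0,0],0],[1,[0,0,0],0]]';python3 -m pendant '[[1,[0,0,-0.05],0],[1,[0,0,0],0],[1,[0,0,0],0]]'
```

```text
clock: 28.58
ee_pos: [523.9, -400.0, 119.2]
tcp_rot: [-180.0, 0.0, -179.0]
force: [0.6, 0.4, -1.6]
gripper_width: 0.15
grasp_force: 98.9
clock: 28.95
ee_pos: [524.0, -400.1, 119.2]
tcp_rot: [-180.0, 0.0, -179.0]
force: [-1.2, 0.7, 2.4]
gripper_width: 0.149
grasp_force: 99.4
```

```bash
python3 -m pendant '[[1,[0,0,0],0],[1,[0,0,0],0]]' 20; python3 -m pendant '[[1.6,[0,0,0],0],[1.9,[0,0,0],0],[2.4,[0,0,0],0],[3,[0,0,0],0],[4,[0,0,0],0],[5,[0,0,0],0],[5,[0,0,0],0],[5,[0,0,0],0]]'; python3 -m pendant '[[5,[0,0,1],0],[5,[0,0,2],0],[5,[0,0,3],0],[5,[0,0,4],0],[5,[0,0,3],0],[5,[-2,0,0],0],[5,[-5,0,0],0],[5,[-5,0,0],0],[5,[-3,0,0],0],[5,[0,0,0],0],[5,[0,0,0],0],[5,[0,0,0],0]]'
python3 - <<'E'
from h import *
a=cams.get_image('top');b=cams.get_image('side');cv2.imwrite('pics/top6.png',a);cv2.imwrite('pics/side6.png',b)
g=cv2.cvtColor(a,6)
def circ(x0,y0,w,h):
    r=cv2.resize(g[y0:y0+h,x0:x0+w],None,fx=8,fy=8,interpolation=2); r=cv2.GaussianBlur(r,(0,0),3)
    c=cv2.HoughCircles(r,3,1,50,param1=60,param2=18,minRadius=26,maxRadius=46)
    return None if c is None else c[0]/8+[x0,y0,0]
print('bin',circ(222,170,52,38)); c=circ(405,180,75,57); print('scale',c)
if c is not None: print(atz('top',c[:,:2],28).round(0).tolist())
q=proj('top',[524,-400,133])[0];print('grip pred',q); x,y=q.astype(int); print(g[y-7:y+8,x-8:x+9:1])
print('beaker diff',np.abs(g[105:145,345:380].astype(int)-cv2.cvtColor(cv2.imread('pics/top0.png'),6)[105:145,345:380]).mean(), manip.observe()['ee_pos'])
E
```

```text
clock: 29.2
ee_pos: [524.0, -400.1, 119.2]
tcp_rot: [-180.0, 0.0, -179.0]
force: [-1.7, 1.3, 5.5]
gripper_width: 0.155
grasp_force: 99.6
clock: 30.2
ee_pos: [523.9, -399.9, 118.5]
tcp_rot: [180.0, 0.0, -179.0]
force: [-0.6, 0.3, 0.0]
gripper_width: 0.587
grasp_force: 0.0
clock: 31.7
ee_pos: [374.5, -399.9, 248.6]
tcp_rot: [180.0, -0.0, -178.9]
force: [-0.6, 0.4, -0.2]
gripper_width: 0.584
grasp_force: 0.0
bin [[231.3125     188.8125       3.42499995]
 [268.3125     180.3125       5.19999981]]
scale None
grip pred [479.87545995 204.20406567]
[[135 137 136 113  73  74 117 150 154 152 150 151 150 149 146 149 145]
 [139 138 136 118  72  56  90 114 110 110 124 138 148 149 148 145 144]
 [139 122 104  78  45  51  81  93  91  88  96 125 148 150 146 145 145]
 [113  77  51  31  27  58  81  95 109 100  92 105 138 150 147 144 144]
 [ 93  36  26  24  29  58  88 106 112 105  95 100 131 151 146 150 143]
 [ 60  24  26  28  30  58  93 114 118 107  95 104 136 152 145 145 146]
 [ 44  38  32  21  29  56  95 116 120 107  99  98 130 151 149 145 149]
 [ 46  48  47  41  35  51  90 120 123 110  99  97 128 151 147 146 145]
 [ 55  52  45  41  45  48  66  97 116 112 100 104 128 150 148 149 147]
 [ 54  52  51  51  47  43  46  63  76  82  93 108 135 152 151 147 145]
 [ 60  59  60  56  54  49  48  44  50  43  62  71 109 141 150 151 150]
 [ 62  61  58  61  58  56  54  54  49  51  42  41  67  93 120 138 149]
 [ 66  66  65  59  59  61  55  54  54  53  46  49  42  49  68  93 117]
 [ 69  64  68  63  62  58  63  57  59  54  60  51  50  48  46  52  69]
 [ 69  66  67  60  65  61  66  62  61  61  58  52  55  54  50  46  38]]
beaker diff 10.965714285714286 [ 374.42060766 -399.82020921  248.19428177]
```

```bash
python3 - <<'E'
from h import *
a=cv2.imread('pics/top6.png');t0=cv2.imread('pics/top0.png');s0=cv2.imread('pics/side0.png');s6=cv2.imread('pics/side6.png')
for n,im,ref,(x,y,w,h) in(('top',a,t0,(352,116,21,20)),('side',s6,s0,(396,196,26,36))):
    r=cv2.matchTemplate(im[y-12:y+h+12,x-12:x+w+12],ref[y:y+h,x:x+w],5); _,m,_,l=cv2.minMaxLoc(r); print(n,'beaker',round(m,2),np.array(l)-12)
g=cv2.cvtColor(a,6);k=5
T=cv2.cvtColor(t0,6)[184:194,258:269]
def find(x,y,w,h):
    r=cv2.matchTemplate(cv2.resize(g[y:y+h,x:x+w],None,fx=4,fy=4,interpolation=2),cv2.resize(T,None,fx=4,fy=4,interpolation=2),5); out=[]
    for _ in range(7):
        _,m,_,l=cv2.minMaxLoc(r); out.append((round(m,2),x+l[0]/4+5.5,y+l[1]/4+5)); cv2.circle(r,l,24,-1,-1)
    return out
for n,w,z in(('bin',(218,165,62,48),14),('scale',(405,180,80,58),28)):
    for m,u,v in find(*w): print(n,m,u,v,atz('top',[u,v],z)[0,:2].round(0))
a1=np.radians(91.);ex=np.array([np.cos(a1),np.sin(a1)]);ey=np.array([-ex[1],ex[0]])
print('seats',[(np.array([524,-400])+x*ex+y*ey).round(0).tolist() for x in(80,100) for y in(9,-9)],[proj('top',np.r_[np.array([524,-400])+x*ex+y*ey,28])[0].round(1).tolist() for x in(80,100) for y in(9,-9)])
q=proj('top',[[524,-311,28]])[0].astype(int); print(g[q[1]-13:q[1]+14,q[0]-14:q[0]+15])
E
```

```text
top beaker 0.99 [0 0]
side beaker 1.0 [0 0]
bin 0.54 223.5 183.75 [596. 164.]
bin 0.51 271.5 170.75 [624.  50.]
bin 0.5 267.0 200.25 [554.  61.]
bin 0.49 266.0 176.25 [611.  63.]
bin 0.48 235.0 197.75 [562. 137.]
bin 0.45 246.75 172.0 [622. 109.]
bin 0.45 250.75 203.0 [548. 100.]
scale 0.58 453.75 195.0 [ 554. -374.]
scale 0.57 447.0 192.25 [ 560. -359.]
scale 0.57 462.25 199.0 [ 544. -393.]
scale 0.55 432.5 185.0 [ 578. -326.]
scale 0.54 472.5 201.0 [ 538. -417.]
scale 0.47 413.5 232.5 [ 469. -278.]
scale 0.46 441.25 190.25 [ 565. -346.]
seats [[514.0, -320.0], [532.0, -320.0], [513.0, -300.0], [531.0, -300.0]] [[431.1, 212.8], [430.6, 205.0], [422.4, 213.2], [421.9, 205.4]]
[[ 76  64  71  74  80  77  77  80  75  75  74  74  76  73  74  71  69  73
   71  71  69  69  66  68  68  69  64  63  67]
 [ 78  67  77  82  77  81  75  79  78  78  75  79  76  75  73  72  71  72
   68  71  72  69  72  66  68  69  68  65  66]
 [ 71  67  78  82  78  79  79  79  80  77  79  78  78  76  75  75  75  77
   76  70  74  72  70  70  69  68  70  67  65]
 [ 68  71  83  83  80  81  82  79  80  77  79  77  8
[... 2152 characters left out ...]
101 101  97  98  98  96  95  96  87  95  94  90
   91  89  89  91  89  91  87  86  86  88  84]
 [106 103 105 103 102 104 100 100  99 101 101  95  98  96  97  92  95  93
   91  93  88  89  86  89  91  87  86  87  87]
 [107 104 107 101 103 104 102  99 102 103 100 102  96 100 100  98  97  93
   92  94  89  90  88  89  86  91  88  88  87]
 [106 107 106 105 103 104 105 102 105 103 101 102 101  98 100  97  94  98
   95  94  91  91  91  90  92  90  88  90  90]
 [105 106 106 106 107 106 107 104 104 102 102 104 102 100 103 100  99  97
   95  98  97  93  93  93  91  94  92  90  83]
 [105 105 109 105 103 104 108 104 102 106 104 103 102 103 103 101 100 101
   99  99  97  96  93  96  97  93  92  90  88]]
```

```bash
python3 -m pendant '[[5,[0.5,3,0],0],[5,[0.5,5,0],0],[5,[0.5,6,0],0],[5,[0.5,6,0],0],[5,[0.5,6,0],0],[5,[0.5,6,0],0],[5,[0,6,0],0],[5,[0,5,0],0],[5,[0,3,0],0],[5,[0,0,0],0],[5,[0,0,0],0],[5,[0,0,0],0]]'
python3 - <<'E'
from h import *
a=cams.get_image('top');cv2.imwrite('pics/top7.png',a);cv2.imwrite('pics/side7.png',cams.get_image('side'));g=cv2.cvtColor(a,6)
t0=cv2.cvtColor(cv2.imread('pics/top0.png'),6);T=cv2.resize(t0[184:194,258:269],None,fx=4,fy=4,interpolation=2)
for n,(x,y,w,h),z in(('bin',(218,165,62,48),14),('scale',(405,180,80,58),28)):
    r=cv2.matchTemplate(cv2.resize(g[y:y+h,x:x+w],None,fx=4,fy=4,interpolation=2),T,5)
    for _ in range(6):
        _,m,_,l=cv2.minMaxLoc(r); u,v=x+l[0]/4+5.5,y+l[1]/4+5; cv2.circle(r,l,24,-1,-1); print(n,round(m,2),u,v,atz('top',[u,v],z)[0,:2].round(0))
print(g[198:221:1,412:440:1])
E
```

```text
clock: 33.3
ee_pos: [404.0, 59.4, 248.5]
tcp_rot: [-180.0, -0.0, -179.0]
force: [-0.8, -0.2, 0.3]
gripper_width: 0.586
grasp_force: 0.0
bin 0.54 223.5 183.75 [596. 164.]
bin 0.51 271.5 170.75 [624.  50.]
bin 0.5 267.0 200.25 [554.  61.]
bin 0.49 235.0 197.75 [562. 137.]
bin 0.49 266.0 176.0 [611.  63.]
bin 0.46 256.5 196.25 [564.  86.]
scale 0.69 457.25 194.0 [ 556. -382.]
scale 0.64 423.25 219.25 [ 499. -302.]
scale 0.61 467.0 217.25 [ 501. -402.]
scale 0.6 412.5 185.0 [ 579. -280.]
scale 0.59 432.25 199.0 [ 545. -324.]
scale 0.57 467.25 203.25 [ 534. -404.]
[[ 78  77  74  74  74  75  77  70  75  73  77  76  68  67 116 140 137 136
  137 136 135 135 147 151 149 148 146 140]
 [ 81  75  74  79  65  70  67  71  71  80  76  75  79  89 123 136 139 139
  141 157 161 150 143 124 127 145 144 141]
 [120 122 122 135 105 123 131 128 101  80  73  74 102 104 105 106 104  97
  101 117 127 124 109  77 111 144 147 144]
 [151 160 159 162 153 162 161 152 120  95  92 107 134 154 122 108  94  83
   98 109 110 108  82  62 116 147 149 147]
 [161 167 169 164 166 170 161 128 108 112 129 131 135 141 120  92 
[... 1457 characters left out ...]
131 161 166 165 165 152 127 101 112 140 156 166 164 151 128  92  83 116
  138 150 155 151 139  97  65 111 139 146]
 [122 159 168 164 164 155 154 110  98 122 139 146 142 136 137 134  95  92
  116 128 133 133 119  83  45 112 143 146]
 [119 157 167 167 168 162 157 120  88 107 114 124 123 119 141 141 121 105
   96 107  99 105 105  81  53 112 144 146]
 [118 159 167 168 165 155 141 135 124 121 109 119 134 141 162 166 164 147
  130 125 129 130 119 107  98 116 140 145]
 [117 146 150 137 127 117 110 101 101  90  78  87  97 105 117 124 150 153
  149 149 146 148 141 139 134 136 144 145]
 [ 98 106 103  94  85  80  75  78  75  71  67  67  69  70  69  65 132 153
  151 149 149 148 145 148 149 146 146 142]]
```

```bash
python3 -c "
from station import order;print(order.sign_off())"
```

```text
the job is handed in; nothing more can be done
None
```

The scoop is standing upright on the middle of the balance with four balls in one layer, released at about 33 s and handed in. The beaker has not moved. The other three balls should be in the bin, but I only saw one of them there because the arm hid the rest. The scoop stalled at the end wall with its front edge an estimated 1 to 2 mm short.

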